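# Fish a mailing tube out of a half-closed carton

### The job

Take the slim square mailing tube out of the white carton through the opening between its two taped-down end flaps - the tube is longer than the opening, so slide one end under a flap and tilt the other end out first - handling the thin-walled tube and the carton gently and leaving the things around alone. Finish while holding the tube still in the air with the gripper, its whole length at least 6 cm higher than the top of the carton.

Things in the scene. Friction and masses are not known exactly. Their poses are not given: they have to be found in the camera images.
- carton: White shallow carton of thin card (a push over 30 N spoils it), fixed to the table. Origin: centre of its underside; long axis y, z up. Outside 180 (x) by 410 (y) by 70 mm high; walls 5 mm; inner floor 5 mm above the origin, 170 by 400 mm. On both long sides an open flap hangs down outside, reaching 30 mm out from the wall, no higher than the rim.
- opening (a point): Centre of the carton's opening, level with its top (70 mm above the table), axes as the carton's. A rigid flat flap, 3 mm thick, covers each end of the carton at full width, from the end wall to 110 mm from this point in y: the opening is 220 mm long in y and 170 mm wide in x. Flap undersides lie 67 mm above the table.
- tube_mid (a point): Centre of the slim square cardboard mailing tube: 280 mm long (its y), 28 by 28 mm in section, white end caps, 70 to 140 g. It starts lying on the carton's inner floor, roughly along the carton's y, its middle in the opening, one or both ends under flaps. Its thin wall is crushed by a grip of more than about 25 N; 8 to 15 N holds it well.
- tube_end_a (a point): Centre of the tube's end face at its +y end (140 mm from tube_mid).
- tube_end_b (a point): Centre of the tube's end face at its -y end (140 mm from tube_mid).
- chips_a: Bystander: upright roll of chips, red with pale stripes, 40 mm across, 66 mm high, beside the carton. Origin at the centre of its underside.
- chips_b: Bystander: like the other chip roll, but blue. Origin at the centre of its underside.
- tape_roll: Bystander: roll of brown tape lying flat, 100 mm across, 48 mm high. Origin at the centre of its underside.
- cutter: Bystander: yellow box cutter lying flat, 24 by 160 mm, 18 mm high. Origin at its underside.

How it is judged:
By the outcome, as a careful person would: the job done as asked, in the order asked, and still so for the second after the job is handed in, while the arm keeps its last pose, push and grip.
It also fails if it takes over 48 s, if anything falls off the work surface, if the arm or the gripper's body presses on something with over 40 N, if the wrist force passes 120 N, or if a joint passes its speed limit or range.

### The arm

A 6-joint arm with a two-finger parallel gripper is mounted at the origin on the work surface. World frame = base frame: x ahead of the robot, y to its left, z up, the work surface at z = 0. Lengths are in mm, angles in rad, forces in N, time in s.
With the tool pointing down it reaches from about 300 to 750 mm from the base axis. Payload 8.5 kg.
Tool frame: the origin (TCP) lies between the finger pads; the fingertips stand 14 mm ahead of it and the grasp point (between the pads) lies 5 mm behind it; z points along the fingers, y is the line along which they close (so a half turn about z gives the same grasp; the last joint's range is limited). The gripper opens to 88 mm and grips with 3 to 60 N. Pads are 18 mm wide; open, the fingers measure 123 mm over their backs; the gripper's body (75 mm by 187 mm) begins 45 mm behind the grasp point.
Start: joints at [-1.375, 0.381, 1.297, -0, 1.464, -0.215], TCP at [219.631, -504.225, 252.748] pointing down, gripper open.
Joint ranges: [-3.11, 3.11], [-0.89, 2.33], [0.22, 2.48], [-1.42, 4.56], [0.17, 2.85], [-2.88, 2.88]. Speed limits (rad/s): [2.39, 2.39, 3.14, 3.14, 3.14, 3.14].

### API

Orientations are given as a unit quaternion [x, y, z, w].
In Python, from rig import robot gives the robot as it stands.
- The arm moves only by the tool send_rows, never from a script. Its argument "rows" is text: rows parted by semicolons, each of 7 numbers parted by spaces: the shift along the world's x, y, z in mm, then the turn, a rotation vector about the world's x, y, z in degrees, then the opening, from 0 (shut) to 1 (fully open). In form: dx dy dz rx ry rz grip; .... A call has 1 to 12 rows; each row is the pose to reach, as a shift and turn from the pose commanded when the call began; what a row does not reach only later rows make up. A row lasts 1/10 s, in which the tool goes at most 50 mm and 8.59 degrees, less where a joint would pass 70% of its speed; a pose out of reach is approached as far as the arm can. A call with a gripper value outside its range is refused whole. The fingers move at their own pace and stop on an object; the grip force is fixed at half the most. Time passes only in rows, so rows that repeat a pose let the fingers close. It gives the time, the measured TCP pose, the force, the opening and the grip force at its end, in the units of the state.
- robot.observe(): the state, without advancing time (a new reading comes with each control period).
- robot.camera(name): name is "scene" or "top" or "wrist"; returns the picture (480x640x3 uint8, red, green, blue); there is no depth.
- robot.get_calibration(name): a dict with "fovy" (degrees; the focal length in pixels is half the picture's height over the tangent of half this angle, whatever the lens; pixels are square), "cx", "cy" (the principal point, pixels), "rvec" (rotation vector, rad) and "tvec" (3), from world to camera coordinates, as OpenCV has them. Camera axes: x right, y down, z forward; pixel columns grow to the right and rows downward; lengths in mm; the calibration is good to about 2 mm. A picture is of the moment at which its call begins: read the wrist's pose just before it. get_calibration takes no time and is no camera call; for the wrist camera it gives the pose at the moment of the call.
- robot.hand_in(): hands the job in; it is judged then, once.
The state is a dict: "time": time; "joint_pos": joint angles; "qd": joint speeds; "joint_efforts": joint torques, N m; "tcp_pos": TCP position; "tcp_rot": TCP orientation; "wrist_force": force on the tool from outside, world axes, zero at the start; "torque": the same for the moment, N m; "grip_width": finger opening in mm; "gripper_force": force on a finger pad.
Only numpy, scipy, OpenCV 4.12 (cv2) and the standard library are available. Lean on these libraries where they do the work, as an engineer would, in place of code of your own. Each camera call takes 0.05 s, during which the arm holds its last target. There are 200 camera calls.

## Working session

There is one attempt and no reset: what is moved stays moved. The work goes in short steps, Python scripts to look and compute and a tool call to move; the robot and the scene stay as the last step left them, time stands still between calls to the robot, and variables do not carry over. Pictures are saved under pics/ and viewed, at most 10 in all, crops included, and the job is handed in when it is done.

Besides the shell and the picture viewer there is one more tool, called after "Call:" as name(argument=value, ...), one argument or row to a line, values as JSON. send_rows: Moves the arm, as the interface text tells. Its arguments: {"type":"object","properties":{"rows":{"type":"string"}},"required":["rows"]}

```bash
mkdir -p pics; cat > h.py <<'E'
import numpy as np, cv2
from rig import robot
def cal(n):
    c=robot.get_calibration(n); f=240/np.tan(np.radians(c["fovy"])/2)
    K=np.array([[f,0,c["cx"]],[0,f,c["cy"]],[0,0,1]]); R=cv2.Rodrigues(np.array(c["rvec"],float))[0]
    return K,R,np.array(c["tvec"],float).ravel()
def ray(C,uv,z):
    K,R,t=C; d=R.T@np.linalg.inv(K)@np.array([uv[0],uv[1],1.]); o=-R.T@t
    return o+d*(z-o[2])/d[2]
def proj(C,p):
    K,R,t=C; q=K@(R@np.array(p,float)+t); return q[:2]/q[2]
def snap(n,name):
    im=cv2.cvtColor(robot.camera(n),cv2.COLOR_RGB2BGR); cv2.imwrite(f"pics/{name}.png",im); return im
E
python3 - <<'E'
from h import *
for n in("top","scene"):
    snap(n,n+"0"); C=cal(n); print(n,robot.get_calibration(n),(-C[1].T@C[2]).round())
print(robot.observe())
E
```

```text
top {'fovy': 51.74183987468974, 'cx': 319.13409849011015, 'cy': 231.92106897972792, 'rvec': array([ 2.17553847, -2.20812711,  0.04674923]), 'tvec': array([ -9.38224999, 642.80487838, 887.76881608])} [597. -26. 919.]
scene {'fovy': 53.530837960377916, 'cx': 324.00322412473025, 'cy': 245.46143291177782, 'rvec': array([ 2.26865922,  1.41102163, -0.36862681]), 'tvec': array([-288.61249988, -474.34491639, 1371.75632832])} [1106. -232.  955.]
{'time': 0.1, 'joint_pos': array([-1.37531979e+00,  3.81119598e-01,  1.29811419e+00, -3.72136849e-05,
        1.46360876e+00, -2.15355494e-01]), 'qd': array([ 0.00227942, -0.00065672, -0.00188455,  0.00048117,  0.00071535,
       -0.00147865]), 'joint_efforts': array([ 3.40235572e-03, -4.38648605e+01, -2.24911165e+01,  7.14032329e-02,
        3.41636420e-02, -6.29379770e-05]), 'tcp_pos': array([ 219.57229274, -504.02768341,  252.22822449]), 'tcp_rot': array([ 9.78975613e-01,  2.03976367e-01, -1.22863512e-05, -6.25099807e-04]), 'wrist_force': array([ 0.38505661,  0.63304668, -0.97810652]), 'torque': array([-0.03978775,  0.00157848, -0.03899132]), 'gripper_force': 0.0, 'grip_width': 88.24564946231179}
```

View pics/top0.png

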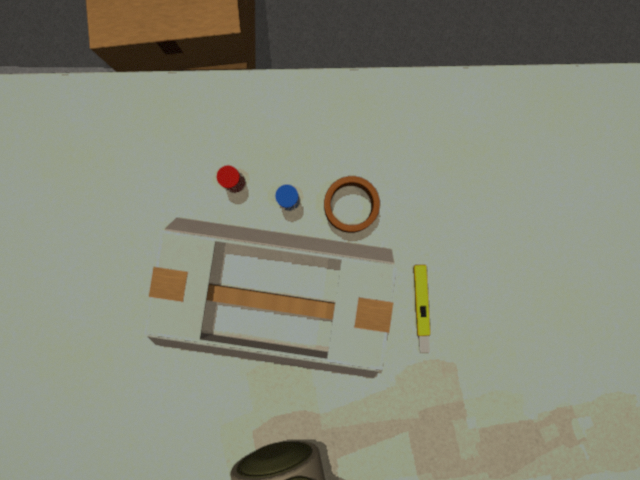

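View pics/scene0.png

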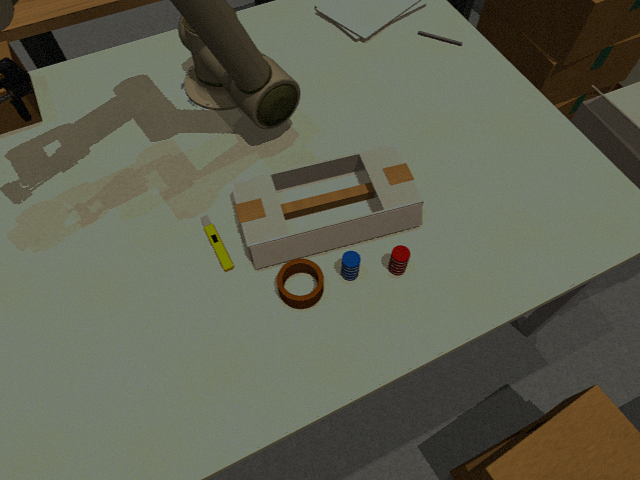

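```bash
python3 - <<'E'
from h import *
im=cv2.imread("pics/top0.png"); C=cal("top")
hsv=cv2.cvtColor(im,cv2.COLOR_BGR2HSV)
m=cv2.inRange(hsv,(5,110,60),(22,255,255)); m[:150]=0
for c in cv2.findContours(m,0,1)[0]:
    if cv2.contourArea(c)<200: continue
    r=cv2.minAreaRect(c); b=cv2.boxPoints(r); print("area",cv2.contourArea(c),b.round(1).tolist())
    for z in (33,70): print(z,[ray(C,p,z)[:2].round(1).tolist() for p in b])
cv2.imwrite("pics/crop.png",cv2.resize(im[200:390,135:410],None,fx=2.9,fy=2.9,interpolation=cv2.INTER_CUBIC))
E
```

```text
area 958.0 [[354.29998779296875, 326.79998779296875], [358.5, 297.3999938964844], [392.3999938964844, 302.20001220703125], [388.20001220703125, 331.6000061035156]]
33 [[472.3, -79.0], [524.1, -87.4], [514.7, -147.5], [463.0, -138.9]]
70 [[477.5, -76.8], [527.1, -84.9], [518.1, -142.4], [468.6, -134.2]]
area 1922.5 [[206.3000030517578, 299.8999938964844], [208.8000030517578, 283.6000061035156], [334.1000061035156, 302.6000061035156], [331.6000061035156, 318.8999938964844]]
33 [[523.4, 183.9], [552.3, 179.4], [515.4, -43.9], [486.7, -39.0]]
70 [[526.4, 175.1], [554.1, 170.8], [518.8, -43.1], [491.3, -38.5]]
area 938.0 [[148.6999969482422, 295.8999938964844], [153.1999969482422, 266.70001220703125], [186.8000030517578, 271.8999938964844], [182.3000030517578, 301.0]]
33 [[532.0, 287.0], [583.8, 279.1], [573.7, 218.8], [521.9, 226.9]]
70 [[534.7, 273.9], [584.4, 266.3], [574.7, 208.6], [525.1, 216.3]]
area 2374.0 [[324.0, 176.0], [379.0, 176.0], [379.0, 231.0], [324.0, 231.0]]
33 [[742.5, -29.3], [741.0, -128.4], [641.8, -126.3], [643.3, -27.8]]
70 [[736.5, -29.2], [734.9, -124.1], [639.9, -122.1], [641.3, -27.7]]
```

View pics/crop.png

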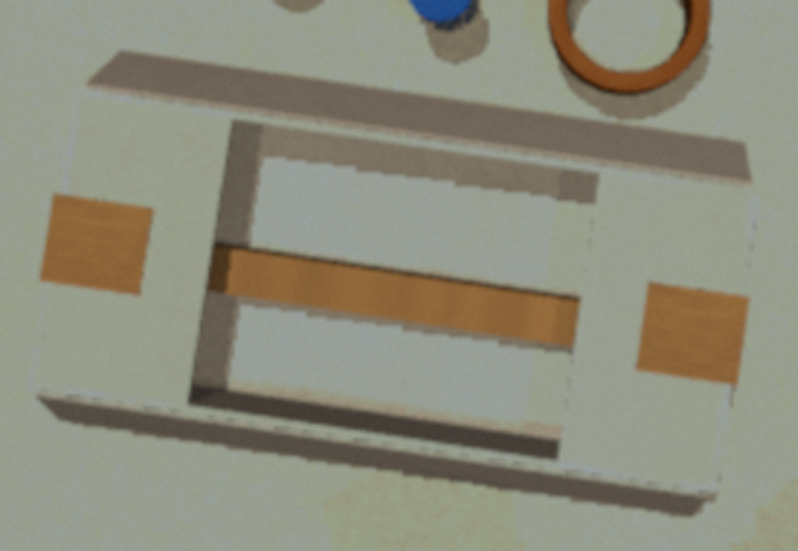

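```bash
python3 - <<'E'
from h import *
C=cal("top")
P=lambda u,v,z=70: ray(C,(u/2.9+135,v/2.9+200),z)[:2]
out=[P(88,87),P(750,182),P(715,495),P(40,397)]; opn=[P(232,120),P(597,172),P(558,457),P(190,402)]
for n,q in(("outer 410x180",out),("open 220x170",opn)):
    q=np.array(q); L=np.linalg.norm(np.roll(q,-1,0)-q,axis=1); d=q[0]-q[1]+q[3]-q[2]
    print(n,q.round().tolist(),L.round(),q.mean(0).round(1),np.degrees(np.arctan2(d[1],d[0])))
for n,u in(("red",(229,178)),("blue",(287,197))): print(n,ray(C,u,66))
E
```

```text
outer 410x180 [[647.0, 245.0], [585.0, -146.0], [403.0, -122.0], [465.0, 274.0]] [396. 184. 400. 184.] [525.2  62.9] 81.04504788789646
open 220x170 [[626.0, 160.0], [592.0, -56.0], [426.0, -30.0], [461.0, 185.0]] [218. 168. 218. 167.] [526.5  64.8] 80.95453324083313
red [736.26158985 135.95797498  66.        ]
blue [701.49796399  35.47925389  66.        ]
```

Call:
send_rows(
  rows="25 45 0 0 0 8 1;50 90 0 0 0 16 0.8;75 134 0 0 0 24 0.6;99 178 0 0 0 32 0.6;123 221 0 0 0 40 0.6;147 264 0 0 0 48 0.6;172 308 0 0 0 57.5 0.6;196 352 -20 0 0 57.5 0.6;220 395 -40 0 0 57.5 0.6;244 438 -60 0 0 57.5 0.6;268 481 -80 0 0 57.5 0.6;291 521 -100 0 0 57.5 0.6",
)

```text
time: 1.3
tcp_pos: [503.8, 5.7, 158.3]
tcp_rot: [0.76, 0.65, -0.0, 0.0]
wrist_force: [1.1, -0.4, 0.3]
grip_width: 52.9
gripper_force: 0.0
```

Call:
send_rows(
  rows="0 0 0 0 0 0 0.6;0 0 0 0 0 0 0.6;0 0 0 0 0 0 0.6",
)

```text
time: 1.6
tcp_pos: [503.0, 2.9, 159.5]
tcp_rot: [0.76, 0.649, 0.0, 0.0]
wrist_force: [-0.4, 0.3, 0.4]
grip_width: 52.7
gripper_force: 0.0
```

```bash
python3 - <<'E'
from h import *
C=cal("wrist"); im=snap("wrist","w1"); o=robot.observe()
print(o["tcp_pos"],o["tcp_rot"],o["wrist_force"],o["grip_width"],(-C[1].T@C[2]).round())
hsv=cv2.cvtColor(im,cv2.COLOR_BGR2HSV); m=cv2.inRange(hsv,(5,110,50),(22,255,255))
for c in cv2.findContours(m,0,1)[0]:
    if cv2.contourArea(c)<1500: continue
    b=cv2.boxPoints(cv2.minAreaRect(c)); print(b.round(),[ray(C,p,33)[:2].round(1).tolist() for p in b])
E
```

```text
[503.06521304   2.62751014 159.71979789] [7.60733600e-01 6.49064078e-01 2.02204499e-04 4.12973204e-04] [0.64506198 0.07921913 0.71490154] 52.92279680698065 [514.  77. 292.]
[[188. 437.]
 [639. 437.]
 [639. 455.]
 [188. 455.]] [[361.5, -156.8], [728.4, -215.2], [729.7, -234.3], [356.6, -175.1]]
[[304. 400.]
 [381. 400.]
 [381. 438.]
 [304. 438.]] [[462.2, -135.8], [522.8, -145.4], [518.4, -182.8], [455.7, -172.9]]
[[502. 304.]
 [537. 199.]
 [673. 243.]
 [639. 348.]] [[620.6, -74.9], [645.7, 0.4], [739.8, -46.8], [722.2, -129.2]]
[[311.   0.]
 [357.   0.]
 [357. 308.]
 [311. 308.]] [[515.2, 141.3], [541.8, 137.0], [514.9, -61.8], [481.4, -56.5]]
```

View pics/w1.png

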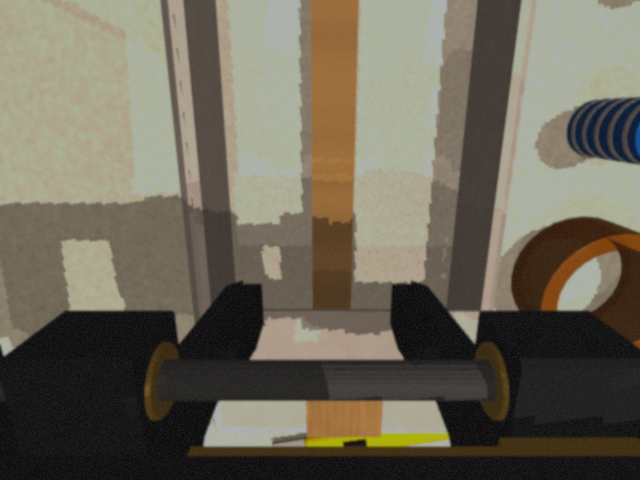

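Call:
send_rows(
  rows="7 10.5 -30 0 0 0 0.6;7 10.5 -65 0 0 0 0.6;7 10.5 -95 0 0 0 0.6;7 10.5 -115 0 0 0 0.6;7 10.5 -125 0 0 0 0.6;7 10.5 -125 0 0 0 0.6;7 10.5 -125 0 0 0 0.6",
)

```text
time: 2.35
tcp_pos: [510.7, 13.7, 35.1]
tcp_rot: [0.76, 0.649, 0.0, 0.001]
wrist_force: [0.7, 0.1, 1.1]
grip_width: 52.2
gripper_force: 0.0
```

Call:
send_rows(
  rows="0 0 -5 0 0 0 0.5;0 0 -10 0 0 0 0.42;0 0 -10 0 0 0 0.37;0 0 -10 0 0 0 0.35;0 0 -10 0 0 0 0.34;0 0 -10 0 0 0 0.34;0 0 -10 0 0 0 0.34",
)

```text
time: 3.05
tcp_pos: [510.2, 14.3, 24.2]
tcp_rot: [0.76, 0.65, -0.0, -0.0]
wrist_force: [-1.0, 0.7, 0.1]
grip_width: 30.1
gripper_force: 0.3
```

Call:
send_rows(
  rows="0 0 0 0 0 0 0.33;0 0 0 0 0 0 0.32;0 0 0 0 0 0 0.32;0 0 0 0 0 0 0.315;0 0 0 0 0 0 0.315;0 0 0 0 0 0 0.315",
)

```text
time: 3.65
tcp_pos: [510.1, 14.3, 24.2]
tcp_rot: [0.76, 0.65, -0.0, -0.0]
wrist_force: [-2.2, -0.2, 1.9]
grip_width: 27.4
gripper_force: 12.0
```

Call:
send_rows(
  rows="0 0 1.5 0 0 0 0.315;0 0 3 0 0 0 0.315;1 6 3 0 0 0 0.315;2.5 15 3 0 0 0 0.315;4 24 3 0 0 0 0.315;5.5 33 3 0 0 0 0.315;6.5 40 3 0 0 0 0.315;6.5 40 3 0 0 0 0.315;6.5 40 3 0 0 0 0.315",
)

```text
time: 4.55
tcp_pos: [516.7, 54.4, 27.1]
tcp_rot: [0.76, 0.65, -0.0, 0.0]
wrist_force: [1.2, -0.2, -1.5]
grip_width: 28.0
gripper_force: 12.0
```

```bash
python3 - <<'E'
from h import *
a=snap("top","t2"); b=snap("wrist","w2"); o=robot.observe(); print(o["gripper_force"],o["grip_width"],o["wrist_force"])
s=cv2.resize(a[200:390,135:410],None,fx=1.9,fy=1.9); w=cv2.resize(b,None,fx=.5,fy=.5)
H=np.zeros((max(s.shape[0],240),s.shape[1]+100*0+270,3),np.uint8); H[:s.shape[0],:s.shape[1]]=s; H[:240,s.shape[1]:]=w[:,25:295]
cv2.imwrite("pics/m2.png",H[:, :800]); print(H.shape)
E
```

```text
12.004252405604348 28.314168536241947 [-0.21777912 -0.52230141 -1.46740819]
(361, 792, 3)
```

View pics/m2.png

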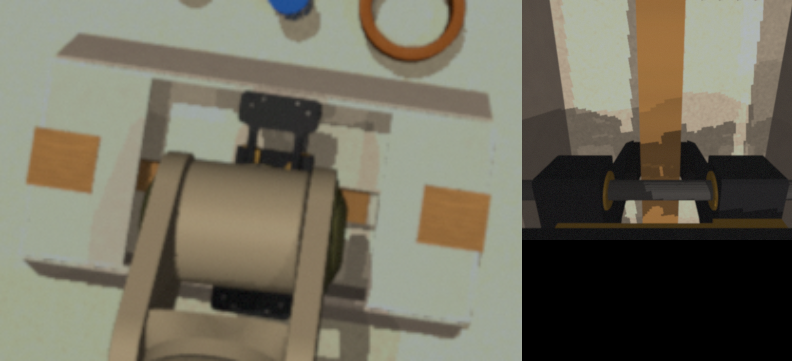

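```bash
python3 - <<'E'
from h import *
C=cal("top"); O=np.array([526.5,64.8]); y=np.array([.156,.988])
for u in (368,376,379):
    p=(u/1.9+135,209/1.9+200)
    print(u,[(ray(C,p,z)[:2]-O)@y for z in(36,70)])
a=cv2.imread("pics/t2.png"); cv2.imwrite("pics/c2.png",cv2.resize(a[285:330,300:360],None,fx=10,fy=10,interpolation=cv2.INTER_CUBIC))
E
```

```text
368 [np.float64(-101.29154100396867), np.float64(-100.41593629682019)]
376 [np.float64(-108.67751533503365), np.float64(-107.51751708299929)]
379 [np.float64(-111.44698705544208), np.float64(-110.18035156846425)]
```

View pics/c2.png

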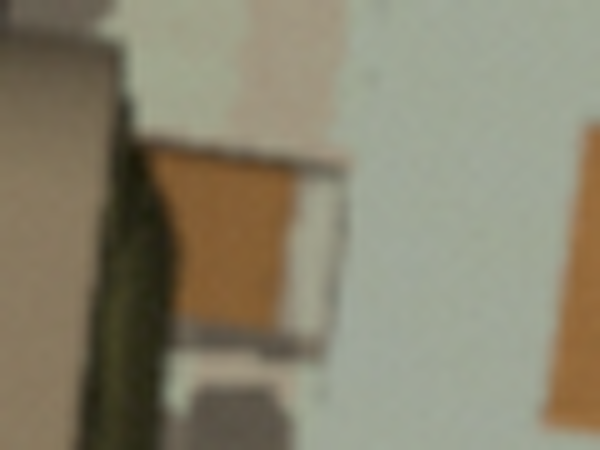

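Call:
send_rows(
  rows="0.8 5 0 0 0 0 0.315;1.6 10 0 0 0 0 0.315;2.3 14 0 0 0 0 0.315;2.3 14 0 0 0 0 0.315;2.3 14 0 0 0 0 0.315",
)

```text
time: 5.15
tcp_pos: [519.0, 68.4, 27.1]
tcp_rot: [0.76, 0.65, -0.0, 0.0]
wrist_force: [0.7, -0.5, -1.2]
grip_width: 27.8
gripper_force: 12.0
```

```bash
python3 - <<'E'
from h import *
a=snap("top","t3"); cv2.imwrite("pics/c3.png",cv2.resize(a[285:330,300:360],None,fx=10,fy=10,interpolation=cv2.INTER_CUBIC))
E
```

```text
(no output)
```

View pics/c3.png

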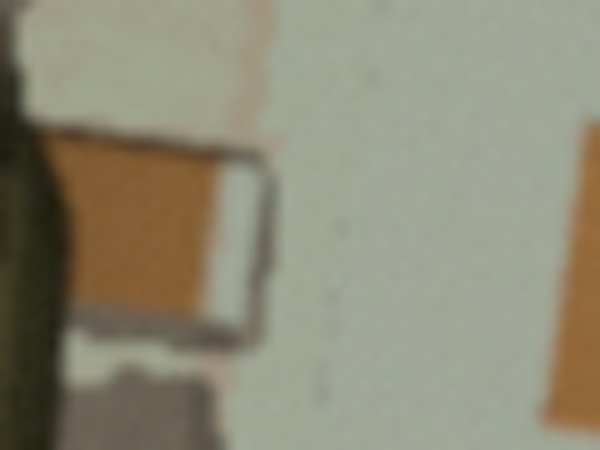

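Call:
send_rows(
  rows="0.6 4 0 0 0 0 0.315;0.8 5 6.3 -2 0.3 0 0.315;1 5.8 12.6 -4 0.6 0 0.315;1.1 7 18.8 -5.9 0.9 0 0.315;1.3 8.3 25 -7.9 1.25 0 0.315;1.3 8.3 25 -7.9 1.25 0 0.315;1.3 8.3 25 -7.9 1.25 0 0.315",
)

```text
time: 5.9
tcp_pos: [520.3, 76.8, 52.0]
tcp_rot: [0.758, 0.648, -0.053, 0.045]
wrist_force: [-0.1, -0.3, 0.1]
grip_width: 28.0
gripper_force: 12.0
```

Call:
send_rows(
  rows="0.3 1.7 6.2 -2 0.3 0 0.315;0.5 3.4 12.2 -4 0.6 0 0.315;0.9 5.5 18.3 -5.9 0.9 0 0.315;1.2 7.7 24.2 -7.9 1.25 0 0.315;1.2 7.7 24.2 -7.9 1.25 0 0.315;1.2 7.7 24.2 -7.9 1.25 0 0.315",
)

```text
time: 6.5
tcp_pos: [521.3, 84.2, 75.9]
tcp_rot: [0.753, 0.643, -0.106, 0.09]
wrist_force: [0.6, 0.4, -1.2]
grip_width: 28.0
gripper_force: 12.0
```

```bash
python3 - <<'E'
from h import *
a=snap("scene","s4"); cv2.imwrite("pics/c4.png",cv2.resize(a[120:290,200:460],None,fx=3,fy=3,interpolation=cv2.INTER_CUBIC))
E
```

```text
(no output)
```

View pics/c4.png

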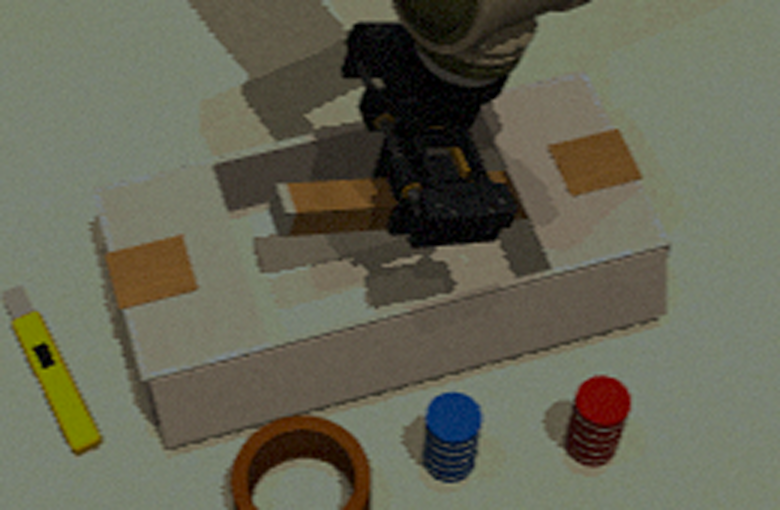

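Call:
send_rows(
  rows="-1.6 -9.5 2.8 0 0 0 0.315;-4.7 -28.5 8.3 0 0 0 0.315;-7.8 -47.5 13.8 0 0 0 0.315;-10.9 -66.5 19.3 0 0 0 0.315;-14 -85.5 24.8 0 0 0 0.315;-17.1 -104.5 30.3 0 0 0 0.315;-18.7 -114 33 0 0 0 0.315;-18.7 -114 33 0 0 0 0.315;-18.7 -114 33 0 0 0 0.315",
)

```text
time: 7.45
tcp_pos: [502.7, -29.6, 109.2]
tcp_rot: [0.753, 0.643, -0.106, 0.09]
wrist_force: [-0.1, -0.9, -1.2]
grip_width: 27.9
gripper_force: 12.0
```

Call:
send_rows(
  rows="0 0 10 0 0 0 0.315;0 0 30 0 0 0 0.315;0 0 50 0 0 0 0.315;0 0 75 0 0 0 0.315;0 0 100 0 0 0 0.315;0 0 120 4 -0.6 0 0.315;0 0 130 7.9 -1.25 0 0.315;0 0 130 11.9 -1.9 0 0.315;0 0 130 15.8 -2.5 0 0.315;0 0 130 15.8 -2.5 0 0.315;0 0 130 15.8 -2.5 0 0.315;0 0 130 15.8 -2.5 0 0.315",
)

```text
time: 8.65
tcp_pos: [502.8, -29.2, 239.4]
tcp_rot: [0.76, 0.65, -0.001, 0.0]
wrist_force: [-0.2, -0.4, -2.4]
grip_width: 27.6
gripper_force: 12.0
```

```bash
python3 - <<'E'
from h import *
a=snap("scene","s5"); o=robot.observe(); print(o["time"],np.abs(o["qd"]).max(),o["gripper_force"],o["grip_width"],o["tcp_rot"])
E
```

```text
8.7 0.0045196672391539855 12.004082493949682 28.062496261635832 [ 7.59829229e-01  6.50122513e-01 -4.63692657e-04  2.15436165e-04]
```

View pics/s5.png

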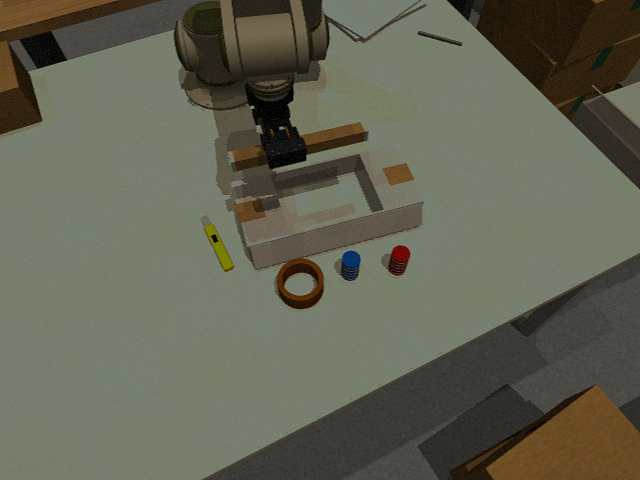

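The picture shows the tube, from about (235,158) to (367,132), level in the gripper and clear above the empty carton. The bystanders are where they were, and the arm is still.

```bash
python3 -c "
from rig import robot
print(robot.hand_in())"
```

```text
the job is handed in; nothing more can be done
None
```

The tube is out of the carton and held still and level at about 12 N, its underside roughly 220 mm above the table (about 150 mm above the carton top); the job is handed in, with no verdict returned.

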